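# Hang the full sample can on the check balance

## Task

One of the three closed sample cans is full and the other two are empty; they look alike, so find the full one by its weight. Hang the full can by its handle on the hook of the check balance, with the hook in the small bend at the middle of the handle, letting the load down gently by hand until the beam has come down onto its stop, never letting the beam slam, and leave the can hanging free and plumb. Leave the two empty cans standing upright where they stood, and do not disturb the flask, pot and bottles around.

Things in the scene. Friction and masses are not known exactly. Their poses are not given: they have to be found in the camera images.
- can_a: Closed aluminium can, blue slip lid, paper band, 72 mm across (91 mm over the handle rivets), lid top 78 mm high; the three cans look the same. Full about 0.5 to 0.7 kg, empty about 0.2 kg; which one is full differs each time. Rigid upright stirrup handle of 6 mm steel rod in the can's y-z plane, legs at y = -43 and +43 mm. Origin: centre of the underside, z up
- can_b: second can, the same
- can_c: third can, the same
- can_a_seat (a point): Rod axis at the top of the small upward bend in the middle of can_a's handle, 141 mm above the can's foot. From 8.5 to 36 mm either side of it (along y) the crown is straight, axis 135 mm high, with black flat-sided grips 25 mm long, 10 wide, 14 high, 12 to 37 mm off the middle: pinch one, fingers closing along the can's x; the bend stays free for the hook. 54 mm clear under it. Axes as the can's
- can_b_seat (a point): the same on can_b
- can_c_seat (a point): the same on can_c
- balance: Check balance, fixed: grey base 210 x 100 mm (150 mm in front of the column to 60 mm behind, top 20 mm high), column 22 mm thick, pivot 250 mm high between cheeks (top 264 mm). A 6 mm rod runs level from the pivot to the -x side and ends in an upturned hook in the x-z plane; brass counterweight behind. Origin: foot of the column, under the pivot; -x is where the hook points, z up
- hook_seat (a point): Where the handle's rod axis comes to lie in the hook, 6 mm over the hook rod's axis at the bottom of its bend; 125 mm in front of the pivot, 242 mm high, beam level. The tip stands 20 mm further in front (-x), its top 15 mm above this point; 27 mm behind this point the rod's top is 11 mm above it. The handle goes over the tip from the front, then down. Axes as the balance's; moves with the beam
- beam (a joint): tilt of the beam, rad: 0 level (unloaded or with an empty can), 0.14 hook end fully down on its stop (about 17 mm lower at the hook); a full can tips it, an empty one does not
- conical_flask: bystander: small glass conical flask, 71 mm wide, 101 mm high, origin under its centre
- sample_pot: bystander: white pot with teal screw lid, 55 mm wide, 88 mm high, origin under its centre
- amber_bottle: bystander: amber reagent bottle with black cap, 60 mm wide, 131 mm high, origin under its centre

How it is judged:
At the end, for the whole second after the job is handed in: The beam is tipped down (beyond 0.115 rad); one can hangs on the hook, the bend of its handle within 9 mm of the hook's seat, plumb within 0.12 rad and at rest (below 0.06 m/s); the other two cans stand upright (within 0.08 rad), at rest, within 40 mm of where they stood (value of joint beam above 0.115 rad and ((distance between can_a_seat and hook_seat below 0.009 m and angle between can_a's own z axis and vertical below 0.12 rad and linear speed of can_a below 0.06 m/s and distance of each of can_b, can_c from where it was at the start of the episode below 0.04 m and angle between each of can_b, can_c's own z axis and vertical below 0.08 rad and linear speed of each of can_b, can_c below 0.02 m/s) or (distance between can_b_seat and hook_seat below 0.009 m and angle between can_b's own z axis and vertical below 0.12 rad and linear speed of can_b below 0.06 m/s and distance of each of can_a, can_c from where it was at the start of the episode below 0.04 m and angle between each of can_a, can_c's own z axis and vertical below 0.08 rad and linear speed of each of can_a, can_c below 0.02 m/s) or (distance between can_c_seat and hook_seat below 0.009 m and angle between can_c's own z axis and vertical below 0.12 rad and linear speed of can_c below 0.06 m/s and distance of each of can_a, can_b from where it was at the start of the episode below 0.04 m and angle between each of can_a, can_b's own z axis and vertical below 0.08 rad and linear speed of each of can_a, can_b below 0.02 m/s))); the robot touches nothing.
It fails at once if the balance is jarred: a can, or the robot, bears on it with more than 25 N (contact force between any of can_a, can_b, can_c, the arm, the fingers and balance above 25 N).
It fails at once if the beam is let slam: it swings faster than 0.8 rad/s (velocity of joint beam above 0.8 rad/s or velocity of joint beam below -0.8 rad/s).
It fails at once if a can is tipped by more than 0.8 rad (angle between any of can_a, can_b, can_c's own z axis and vertical above 0.8 rad).
It fails at once if the flask, pot or amber bottle is pushed more than 25 mm or tipped (distance of any of conical_flask, sample_pot, amber_bottle from where it was at the start of the episode above 0.025 m or angle between any of conical_flask, sample_pot, amber_bottle's own z axis and vertical above 0.4 rad).
It also fails if it takes over 67 s, if anything falls off the work surface, if the arm or the gripper's body presses on something with over 40 N, if the wrist force passes 120 N, or if a joint passes its speed limit or range.

## Robot

A 6-joint arm with a two-finger parallel gripper is mounted at the origin on the work surface; the furniture and walls round the work are solid. World frame = base frame: x ahead of the robot, y to its left, z up, the work surface at z = 0. Lengths are in m, angles in rad, forces in N, time in s.
With the tool pointing down it reaches from about 0.3 to 0.75 m from the base axis. Payload 8.5 kg.
Tool frame: the origin (TCP) lies at the very end of the fingers, on their centre line; the grasp point (between the pads) lies 19 mm behind it; z points along the fingers, y is the line along which they close (so a half turn about z gives the same grasp; the last joint's range is limited). The gripper opens to 85 mm and grips with 20 to 120 N. Pads are 22 mm wide; open, the fingers measure 114 mm over their backs; the gripper's body (76 mm by 85 mm) begins 54 mm behind the grasp point. The pads swing forward as they close: fully open they stand 13 mm farther back than shut.
Start: joints at [0.958, 0.381, 1.297, -0, 1.464, -0.215], TCP at [0.213, 0.507, 0.231] pointing down, gripper open.
Joint ranges: [-3.11, 3.11], [-0.89, 2.33], [0.22, 2.48], [-1.42, 4.56], [0.17, 2.85], [-2.88, 2.88]. Speed limits (rad/s): [2.39, 2.39, 3.14, 3.14, 3.14, 3.14].

## Interface

Orientations are given as a unit quaternion [x, y, z, w].
In Python, from rig import manip gives the robot as it stands.
- The arm moves only by the tool drive_tool, never from a script. Its arguments are lists of equal length, an entry for each row: "gripper": the closure, from -1 (fully open) to 1 (shut); "offset": the shift along the tool's x, y, z each as a share of 20 mm, from -1 to 1, a list of three; "twist": the turn, a rotation vector about the tool's x, y, z each as a share of 6 degrees, from -1 to 1, a list of three. In form: {"gripper": [gripper, ...], "offset": [[dx, dy, dz], ...], "twist": [[rx, ry, rz], ...]}. A call has 1 to 12 rows; each row shifts and turns the commanded pose from where the row before left it, along the tool's axes as they then stand; what a row does not reach is not made up. A row lasts 1/8 s, in which the tool goes at most 62.5 mm and 10.7 degrees, less where a joint would pass 70% of its speed; a pose out of reach is approached as far as the arm can. A call with a number of a shift or a turn outside -1 to 1 is refused whole. A call with a gripper value outside its range is refused whole. The fingers move at their own pace and stop on an object; the grip force is fixed at half the most. Time passes only in rows, so rows that do not move let the fingers close. It gives the time, the measured TCP pose, the force, the opening and the grip force at its end, in the units of the state.
- manip.get_obs(): the state, without advancing time (a new reading comes with each control period).
- manip.camera(name): name is "scene" or "top" or "wrist"; returns (picture, depth): 384x512x3 uint8, red, green, blue; 384x512 float32, m along the optical axis (not along the pixel's ray), 0 where there is no reading.
- manip.camera_model(name): a dict with "intrinsics" (3x3 intrinsics, pixels), "eye" and "attitude" of the camera in the world. Camera axes: x right, y up, looking along -z (the intrinsics and any distortion apply to the point x, -y, -z); pixel columns grow to the right and rows downward; lengths in m; the calibration is good to about 2 mm. A picture is of the moment at which its call begins: read the wrist's pose just before it. camera_model takes no time and is no camera call; for the wrist camera it gives the pose at the moment of the call.
- manip.close_job(): hands the job in; it is judged then, once.
The state is a dict: "time": time; "q": joint angles; "joint_vel": joint speeds; "joint_efforts": joint torques, N m; "tool_pos": TCP position; "tool_rot": TCP orientation; "contact_force": force on the tool from outside, world axes, zero at the start; "torque": the same for the moment, N m; "finger_gap": opening from 0.0 (shut) to 1.0 (fully open); "finger_force": force on a finger pad.
Only numpy, scipy, OpenCV 4.12 (cv2) and the standard library are available. Lean on these libraries where they do the work, as an engineer would, in place of code of your own. Each camera call takes 0.05 s, during which the arm holds its last target. There are 200 camera calls.

## Working session

There is one attempt and no reset: what is moved stays moved. The work goes in short steps, Python scripts to look and compute and a tool call to move; the robot and the scene stay as the last step left them, time stands still between calls to the robot, and variables do not carry over. Pictures are saved under pics/ and viewed, at most 10 in all, crops included, and the job is handed in when it is done.

Besides the shell and the picture viewer there is one more tool, called after "Call:" as name(argument=value, ...) on one line, values as JSON. drive_tool: Moves the arm, as the interface text tells. Shift numbers are shares of 20 mm and turn numbers shares of 6 degrees, none past 1 either way. Its arguments: {"type":"object","properties":{"gripper":{"type":"array"},"offset":{"type":"array"},"twist":{"type":"array"}},"required":["gripper","offset","twist"]}

```bash
mkdir -p pics
cat > h.py <<'E'
from rig import manip
import numpy as np, cv2
from scipy.spatial.transform import Rotation as R
def cam(n):
    m=manip.camera_model(n); p,d=manip.camera(n); return p,d,m
def att(m):
    a=np.array(m["attitude"],float); return a if a.shape==(3,3) else R.from_quat(a).as_matrix()
def pts(d,m):
    K=np.array(m["intrinsics"]); v,u=np.mgrid[:d.shape[0],:d.shape[1]]
    c=np.stack([(u-K[0,2])/K[0,0]*d,-(v-K[1,2])/K[1,1]*d,-d],-1)
    return c@att(m).T+np.array(m["eye"])
def save(n,p): cv2.imwrite(f"pics/{n}.png",p[...,::-1])
E
python3 - <<'E'
from h import *
o=manip.get_obs(); print(o)
ims=[]
for n in("scene","top"):
    p,d,m=cam(n); save(n,p); np.savez(n,p=p,P=pts(d,m),d=d); print(n,m)
E
```

```text
{'time': 0.0, 'q': array([ 9.57681804e-01,  3.81182588e-01,  1.29827649e+00, -1.17891844e-05,
        1.46363315e+00, -2.15289335e-01]), 'joint_vel': array([-0.00154085,  0.00024023,  0.00210735,  0.00056825,  0.00084314,
       -0.00021157]), 'joint_efforts': array([ 5.16770033e-04, -4.48470497e+01, -2.31279695e+01, -1.56122592e-04,
        4.75358946e-03, -4.92133012e-06]), 'tool_pos': array([0.2128949 , 0.50678885, 0.23071369]), 'tool_rot': array([ 1.97602805e-01,  9.80281883e-01, -6.88741934e-04, -2.96394154e-04]), 'contact_force': array([ 0.49259814, -0.4345635 , -0.51386559]), 'torque': array([ 0.00118045, -0.01742122, -0.01542245]), 'finger_force': 0.0, 'finger_gap': 1.0016065603205075}
scene {'intrinsics': array([[449.58930937,   0.        , 256.1505456 ],
       [  0.        , 449.58930937, 191.48661114],
       [  0.        ,   0.        ,   1.        ]]), 'eye': array([-0.04280143, -0.37398834,  1.01205243]), 'attitude': array([ 0.33445241, -0.14156137, -0.37365049,  0.85351466])}
top {'intrinsics': array([[411.45551544,   0.        , 249.72024777],
       [  0.        , 411.45551544, 192.53469558],
       [  0.        ,   0.        ,   1.        ]]), 'eye': array([0.31402476, 0.1573596 , 1.16129204]), 'attitude': array([-0.08168394,  0.0877308 ,  0.71358693, -0.69023527])}
```

View pics/scene.png

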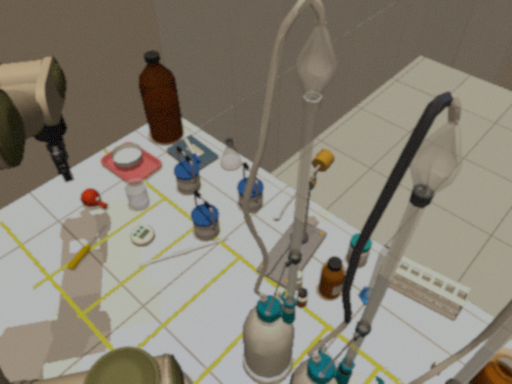

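View pics/top.png

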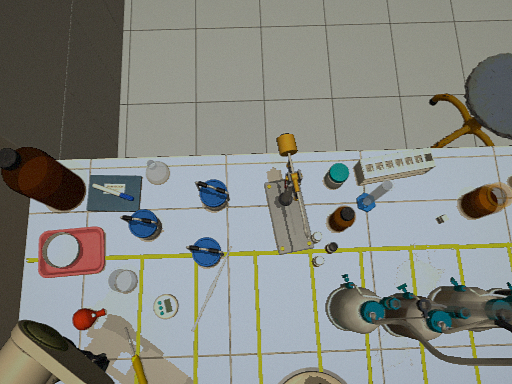

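The top view shows the blue-lid cans at (213,194), (143,223) and (207,252). The balance base runs from (275,180) to (290,252) with its counterweight at (287,143), so the hook points down-image. The flask is at (157,172), the pot at (338,175) and the amber bottle at (342,218).

Run:
```python
from h import *
z=np.load("top.npz");p,P=z["p"],z["P"]
hsv=cv2.cvtColor(p,cv2.COLOR_RGB2HSV)
for (u,v) in((213,194),(143,223),(207,252)):
    w=np.zeros(p.shape[:2],bool); w[v-28:v+28,u-28:u+28]=1
    lid=w&(abs(P[...,2]-.078)<.006)&(hsv[...,0]>95)&(hsv[...,0]<125)&(hsv[...,1]>120)
    c,r=cv2.minEnclosingCircle(P[lid][:,:2].astype(np.float32))
    hd=w&(P[...,2]>.115)&(P[...,2]<.16)
    H=P[hd]; k=H.mean(0); e=np.linalg.svd(H[:,:2]-k[:2],full_matrices=False)[2][0]
    t=(H[:,:2]-k[:2])@e
    print("lid",c,r,lid.sum(),"handle",k,hd.sum(),"yaw of y axis",np.degrees(np.arctan2(e[1],e[0])),"ext",t.min(),t.max(),"mid",k[:2]+e*(t.min()+t.max())/2, H[:,2].max())
w=np.zeros(p.shape[:2],bool); w[125:265,255:335]=1
m=w&(P[...,2]>.2)&(P[...,2]<.3)
vv,uu=np.nonzero(m)
for a in range(vv.min(),vv.max()+1,4):
    s=m[a]; 
    if s.any():print(a,np.nonzero(s)[0][[0,-1]],P[a][s].mean(0).round(3),P[a][s][:,2].max().round(3))
b=w&(abs(P[...,2]-.02)<.005)&(hsv[...,1]<60)
pt=P[b][:,:2].astype(np.float32);print("base",b.sum(),cv2.minAreaRect(pt),cv2.boxPoints(cv2.minAreaRect(pt)))
big=cv2.resize(p[120:270,180:340],None,fx=5,fy=5,interpolation=cv2.INTER_CUBIC)[:600,:800]; 
z=np.load("scene.npz");q=z["p"][140:290,165:380]
save("crop",cv2.resize(p[125:270,115:345],None,fx=3.4,fy=3.4,interpolation=cv2.INTER_CUBIC))
```

```text
lid (0.5821291208267212, 0.24310526251792908) 0.03835593909025192 488 handle [0.58164015 0.24264359 0.13889106] 132 yaw of y axis -111.0351914784296 ext -0.04720659796173732 0.04494324529665514 mid [0.58204636 0.24369985] 0.14825706293664975
lid (0.5058656334877014, 0.43127530813217163) 0.038453079760074615 530 handle [0.50470512 0.42902608 0.13954763] 131 yaw of y axis 79.61266986787955 ext -0.04292095712970311 0.047564116746452466 mid [0.5051237  0.43130961] 0.14755750007004598
lid (0.4243771731853485, 0.26306095719337463) 0.03803194314241409 543 handle [0.42416123 0.26304132 0.14013817] 130 yaw of y axis 80.06859463382465 ext -0.04506664927288723 0.045726471738421225 mid [0.42421812 0.26336628] 0.14905310919936943
132 [283 284] [0.68  0.061 0.254] 0.256
136 [279 293] [0.664 0.057 0.27 ] 0.274
140 [276 294] [0.655 0.06  0.268] 0.275
144 [277 295] [0.645 0.059 0.268] 0.275
148 [278 296] [0.635 0.057 0.267] 0.274
152 [279 296] [0.63  0.055 0.256] 0.265
156 [283 290] [0.623 0.056 0.245] 0.254
160 [288 291] [0.612 0.051 0.251] 0.255
164 [286 292] [0.607 0.051 0.235] 0.256
168 [288 292]
[... 233 characters left out ...]
93 298] [0.539 0.039 0.232] 0.255
196 [294 299] [0.528 0.038 0.239] 0.253
200 [294 300] [0.521 0.036 0.228] 0.254
204 [299 301] [0.506 0.033 0.253] 0.254
208 [300 302] [0.496 0.032 0.254] 0.254
212 [301 303] [0.487 0.03  0.253] 0.254
216 [302 304] [0.478 0.028 0.253] 0.254
220 [303 304] [0.469 0.028 0.254] 0.254
224 [303 305] [0.461 0.026 0.248] 0.248
228 [304 305] [0.453 0.025 0.242] 0.242
232 [304 306] [0.444 0.024 0.24 ] 0.243
236 [306 308] [0.433 0.022 0.252] 0.255
base 1926 ((0.5337031483650208, -0.009151674807071686), (0.20990127325057983, 0.1932508647441864), 8.614045143127441) [[ 0.41546407  0.07066453]
 [ 0.44440868 -0.12040641]
 [ 0.65194225 -0.08896788]
 [ 0.62299764  0.10210306]]
```

View pics/crop.png

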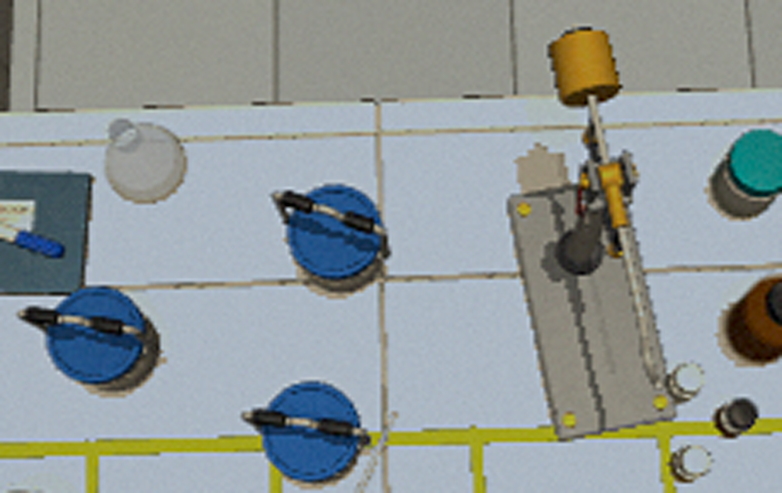

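The crop shows the three handles, all running left-right with a slight tilt, and the hook tip at crop (660,385). Three small bottles stand just right of it.

Run:
```python
from h import *
P=np.concatenate([np.load(n+".npz")["P"][np.load(n+".npz")["d"]>0] for n in("top","scene")])
xs=np.arange(.04,.72,.04); ys=np.arange(.56,-.28,-.04)
print("cm; x\\y",*[f"{int(round(y*100)):3d}" for y in ys])
for x in xs[::-1]:
    r=[]
    for y in ys:
        s=P[(abs(P[:,0]-x)<.02)&(abs(P[:,1]-y)<.02)][:,2]
        r.append("  ." if len(s)<3 else f"{int(round(np.percentile(s,99)*100)):3d}")
    print(f"{x*100:5.0f}  ",*r)
# scene-camera estimate of hook rod
z=np.load("scene.npz");Q=z["P"]; m=(Q[...,2]>.225)&(Q[...,2]<.265)&(Q[...,0]>.41)&(Q[...,0]<.56)&(Q[...,1]>-.02)&(Q[...,1]<.08)&(z["d"]>0)
H=Q[m]; print(H[np.argsort(H[:,0])].round(3)[::max(1,len(H)//25)])
z=np.load("top.npz");Q=z["P"]
for v in range(222,242): 
    s=(Q[v,296:314,2]>.215)
    if s.any():print(v,Q[v,296:314][s].round(4).tolist())
```

```text
cm; x\y  56  52  48  44  40  36  32  28  24  20  16  12   8   4   0  -4  -8 -12 -16 -20 -24
   68     2   1   1  10  10   2   1   1   0   0   0   0  27  27   1   1   0   1   7   8   8
   64     3   2   2   7  10   2   1   1   8   0   0   1  27  27   3   1   9   9   7   8   8
   60     3   3   3   2   0   1   0  14  15   8   0   1   3  26   2   1   9   9   7   7   7
   56     2   2   2   8   1   0   1   8  14  14   0   1  25  27   2   1   1   1  20  20   0
   52     2   1  14  15  14   1   0   1   1   1   0   0   3  26   3   1  13  13   1   1   1
   48     2   1   8   8  14   1   1   8   8   1   0   1   2  25   3   6  13  13   1   1   1
   44     2   1   1   1   1   0  14  15  14   9   1   1   3  26  25   6   6   1   1   1   1
   40     2   8   8   1   1   1   1   8  14  13   1   1   2   2   1   6   6   1   1   0   1
   36     1   8   7   8   1   0   0   1   1   1   1   1   1   0   1   1  17   1   1   1   1
   32     0   8   8   1   3   3   1   1   1   1   0   1   1   0   1   1  23  23  17  18  18
   28     5  53  53  51   3   3   1   1   1   0   1   1   1   1   1  17  29  83  83  21 
[... 1930 characters left out ...]
18, 0.2413]]
231 [[0.4465, 0.0259, 0.2379], [0.4464, 0.0237, 0.238], [0.446, 0.0218, 0.2407]]
232 [[0.4447, 0.0256, 0.2347], [0.4437, 0.0243, 0.2412], [0.4433, 0.0224, 0.2434]]
233 [[0.4413, 0.0246, 0.2422], [0.4411, 0.0225, 0.2431], [0.4412, 0.02, 0.2418]]
234 [[0.4389, 0.0249, 0.2433], [0.4384, 0.0232, 0.2467], [0.4384, 0.0208, 0.2459]]
235 [[0.4358, 0.0236, 0.2489], [0.4355, 0.0217, 0.2512]]
236 [[0.4337, 0.0237, 0.2483], [0.4328, 0.0224, 0.2545], [0.4331, 0.0198, 0.2518]]
237 [[0.4314, 0.024, 0.2491], [0.4301, 0.0231, 0.2585], [0.4301, 0.0208, 0.2574], [0.4305, 0.018, 0.2541]]
238 [[0.4278, 0.0234, 0.2593], [0.4279, 0.0209, 0.2577], [0.4282, 0.0183, 0.2546]]
239 [[0.4257, 0.0212, 0.258]]
```

Call:
drive_tool(gripper=[-1,-1,-1,-1,-1,-1,-1,-1,-1,-1,-1,-1], offset=[[0,0,0],[0,0,0],[0,0,0],[0,0,0],[0,0,0],[0,0,0],[0,0,0],[0,0,0],[0,0,0],[0,0,0],[0,0,0],[0,0,0]], twist=[[0,0,1],[0,0,1],[0,0,1],[0,0,1],[0,0,1],[0,0,1],[0,0,1],[0,0,1],[0,0,1],[0,0,1],[0,0,1],[0,0,1]])

```text
time: 1.6
tool_pos: [0.2129, 0.5069, 0.2309]
tool_rot: [0.737, 0.676, -0.0, 0.0]
contact_force: [-0.3, 0.1, 1.0]
finger_gap: 0.998
finger_force: 0.0
```

```bash
cat >> h.py <<'E'
def go(x,y,z,yaw):
    "remaining shift in tool axes (units of 20 mm, after levelling/turning to yaw) and turn (units of 6 deg)"
    o=manip.get_obs(); T=R.from_quat(o["tool_rot"]); t=np.radians(yaw)
    G=R.from_matrix(np.array([[-np.sin(t),np.cos(t),0],[np.cos(t),np.sin(t),0],[0,0,-1.]]).T)
    G=R.from_matrix(np.column_stack([[-np.sin(t),np.cos(t),0],[np.cos(t),np.sin(t),0],[0,0,-1.]]))
    d=np.array([x,y,z])-o["tool_pos"]
    print("t",round(o["time"],2),"pos",o["tool_pos"].round(4),"F",o["contact_force"].round(2),"gap",round(o["finger_gap"],3),"shift now-axes",(T.inv().apply(d)/.02).round(2),"goal-axes",(G.inv().apply(d)/.02).round(2),"turn",(np.degrees((T.inv()*G).as_rotvec())/6).round(2))
E
sed -i '/\.T)$/d' h.py; python3 -c "
from h import *
go(.5098,.4554,.23,-10.2)"
```

```text
t 1.6 pos [0.2129 0.5069 0.2309] F [-0.31  0.06  1.04] gap 0.998 shift now-axes [-1.27 15.01  0.04] goal-axes [ 0.09 15.06  0.05] turn [-0.    0.01  0.87]
```

Call:
drive_tool(gripper=[-1,-1,-1,-1,-1,-1,-1,-1,-1,-1,-1,-1], offset=[[0,0,0],[0,1,0],[0,1,0],[0,1,0],[0,1,0],[0,1,0],[0,1,0],[0,1,0],[0,1,0],[0,1,0],[0,1,0],[0,1,0]], twist=[[0,0,0.87],[0,0,0],[0,0,0],[0,0,0],[0,0,0],[0,0,0],[0,0,0],[0,0,0],[0,0,0],[0,0,0],[0,0,0],[0,0,0]])

```text
time: 3.1
tool_pos: [0.431, 0.4685, 0.2313]
tool_rot: [0.766, 0.643, 0.0, 0.0]
contact_force: [-0.7, -0.3, 0.5]
finger_gap: 1.001
finger_force: 0.0
```

Call:
drive_tool(gripper=[-1,-1,-1,-1,-1,-1], offset=[[0,1,0],[0,1,0],[0,1,0],[0.1,1,0],[0,0,0],[0,0,0]], twist=[[0,0,0],[0,0,0],[0,0,0],[0,0,0],[0,0,0],[0,0,0]])

```text
time: 3.85
tool_pos: [0.5084, 0.457, 0.2313]
tool_rot: [0.766, 0.643, -0.0, -0.0]
contact_force: [-1.1, 0.4, -0.5]
finger_gap: 0.995
finger_force: 0.0
```

```bash
python3 -c "
from h import *
go(.5098,.4554,.116,-10.2)
p,d,m=cam('wrist'); save('w1',p); P=pts(d,m); o=manip.get_obs()
h=(P[...,2]>.115)&(P[...,2]<.16)&(d>0)&(abs(P[...,0]-.505)<.06)&(abs(P[...,1]-.43)<.06)
H=P[h];k=H.mean(0);e=np.linalg.svd(H[:,:2]-k[:2],full_matrices=False)[2][0];t=(H[:,:2]-k[:2])@e
print(len(H),k,np.degrees(np.arctan2(e[1],e[0])),t.min(),t.max(),k[:2]+e*(t.min()+t.max())/2)"
```

```text
t 3.85 pos [0.5084 0.457  0.2313] F [-1.07  0.37 -0.46] gap 0.995 shift now-axes [-0.06  0.08  5.76] goal-axes [-0.06  0.08  5.76] turn [-0.    0.    0.03]
1033 [0.50925469 0.43857259 0.14008495] -100.53173371036516 -0.04093440692566155 0.05194273991259063 [0.50824864 0.43316115]
```

View pics/w1.png

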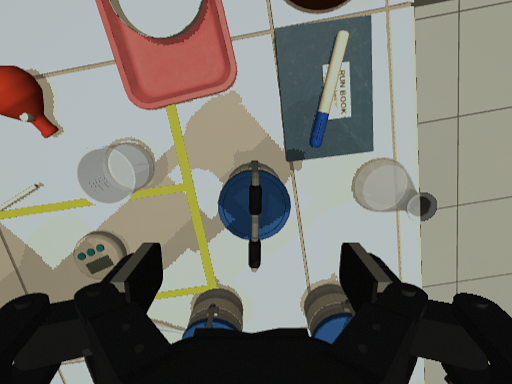

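The wrist view shows the handle at (253,215), midway between the fingers, so I'm going down to pinch it.

Call:
drive_tool(gripper=[-1,-1,-1,-1,-1,-1,-1,1,1,1,1,1], offset=[[0,0.12,1],[0,0,1],[0,0,1],[0,0,1],[0,0,1],[0,0,0.76],[0,0,0],[0,0,0],[0,0,0],[0,0,0],[0,0,0],[0,0,0]], twist=[[0,0,0],[0,0,0],[0,0,0],[0,0,0],[0,0,0],[0,0,0],[0,0,0],[0,0,0],[0,0,0],[0,0,0],[0,0,0],[0,0,0]])

```text
time: 5.4
tool_pos: [0.5114, 0.4565, 0.1164]
tool_rot: [0.766, 0.643, 0.0, 0.0]
contact_force: [0.7, 0.1, 1.7]
finger_gap: 0.103
finger_force: 58.9
```

Call:
drive_tool(gripper=[1,1], offset=[[0,0,0],[0,0,0]], twist=[[0,0,0],[0,0,0]])

```text
time: 5.65
tool_pos: [0.5114, 0.4565, 0.1164]
tool_rot: [0.766, 0.643, 0.0, 0.0]
contact_force: [0.5, 0.6, 2.9]
finger_gap: 0.106
finger_force: 58.9
```

Call:
drive_tool(gripper=[1,1,1,1,1], offset=[[0,0,-0.2],[0,0,-0.2],[0,0,-0.2],[0,0,0],[0,0,0]], twist=[[0,0,0],[0,0,0],[0,0,0],[0,0,0],[0,0,0]])

```text
time: 6.28
tool_pos: [0.5111, 0.4564, 0.128]
tool_rot: [0.766, 0.643, -0.0, -0.0]
contact_force: [-0.7, 0.0, -3.3]
finger_gap: 0.109
finger_force: 58.5
```

Call:
drive_tool(gripper=[1], offset=[[0,0,0]], twist=[[0,0,0]])

```text
time: 6.4
tool_pos: [0.5111, 0.4564, 0.1279]
tool_rot: [0.766, 0.643, -0.0, -0.0]
contact_force: [0.5, -0.5, -3.1]
finger_gap: 0.106
finger_force: 58.5
```

```bash
cat > f.py <<'E'
from h import *
a=[]
for i in range(6):
    manip.camera("wrist"); o=manip.get_obs(); a.append(np.r_[o["contact_force"],o["torque"],o["joint_efforts"][1:3]])
print(np.mean(a,0).round(3),np.std(a,0).round(3),o["time"],o["tool_pos"])
E
python3 f.py
```

```text
[-2.4900e-01 -3.1100e-01 -1.9030e+00  5.8000e-02 -1.7000e-02 -1.1000e-02
 -6.1461e+01 -2.3284e+01] [0.372 0.44  0.481 0.018 0.013 0.027 0.016 0.003] 6.7 [0.51120275 0.45641916 0.12810151]
```

About 1.9 N, so can B is empty. I'll set it down and go on to C.

Call:
drive_tool(gripper=[1,1,1,1,-1,-1,-1,-1,-1,-1,-1,-1], offset=[[0,0,0.2],[0,0,0.2],[0,0,0.18],[0,0,0],[0,0,0],[0,0,0],[0,0,0],[0,0,0],[0,0,-0.5],[0,0,-1],[0,0,-1],[0,0,-1]], twist=[[0,0,0],[0,0,0],[0,0,0],[0,0,0],[0,0,0],[0,0,0],[0,0,0],[0,0,0],[0,0,0],[0,0,0],[0,0,0],[0,0,0]])

```text
time: 8.2
tool_pos: [0.5112, 0.4565, 0.1881]
tool_rot: [0.766, 0.643, 0.0, 0.0]
contact_force: [-0.8, 0.6, 0.3]
finger_gap: 0.997
finger_force: 0.0
```

```bash
python3 -c "
from h import *
go(.4295,.288,.19,-10)"
```

```text
t 8.2 pos [0.5112 0.4565 0.1881] F [-0.77  0.62  0.34] gap 0.997 shift now-axes [-9.01 -2.56 -0.1 ] goal-axes [-9.01 -2.56 -0.1 ] turn [ 0.01 -0.01 -0.  ]
```

Call:
drive_tool(gripper=[-1,-1,-1,-1,-1,-1,-1,-1,-1,-1,-1,-1], offset=[[-0.5,-0.2,0],[-1,-0.3,0],[-1,-0.3,0],[-1,-0.3,0],[-1,-0.3,0],[-1,-0.3,0],[-1,-0.3,0],[-1,-0.3,0],[-1,-0.26,0],[-0.5,0,0],[0,0,0],[0,0,0]], twist=[[0,0,0],[0,0,0],[0,0,0],[0,0,0],[0,0,0],[0,0,0],[0,0,0],[0,0,0],[0,0,0],[0,0,0],[0,0,0],[0,0,0]])

```text
time: 9.7
tool_pos: [0.4298, 0.2885, 0.1866]
tool_rot: [0.766, 0.643, 0.0, -0.0]
contact_force: [-0.2, 0.3, -0.5]
finger_gap: 1.004
finger_force: 0.0
```

```bash
cat > w.py <<'E'
from h import *
import sys
x,y=map(float,sys.argv[1:3])
p,d,m=cam('wrist'); P=pts(d,m)
h=(P[...,2]>.115)&(P[...,2]<.16)&(d>0)&(abs(P[...,0]-x)<.035)&(abs(P[...,1]-y)<.06)
H=P[h];k=H.mean(0);e=np.linalg.svd(H[:,:2]-k[:2],full_matrices=False)[2][0];t=(H[:,:2]-k[:2])@e
print(len(H),k,np.degrees(np.arctan2(e[1],e[0]))%180,t.min(),t.max(),k[:2]+e*(t.min()+t.max())/2)
E
python3 -c "
from h import *
go(.4295,.288,.116,-10)"; python3 w.py .4244 .263
```

```text
t 9.7 pos [0.4298 0.2885 0.1866] F [-0.19  0.34 -0.47] gap 1.004 shift now-axes [-0.03 -0.01  3.53] goal-axes [-0.03 -0.01  3.53] turn [ 0. -0. -0.]
1430 [0.42830248 0.27229692 0.1401    ] 79.9596852662113 -0.039272118798326885 0.04953118729547428 [0.42740819 0.26724594]
```

Call:
drive_tool(gripper=[-1,-1,-1,-1,-1,1,1,1,1,1,1,1], offset=[[0,0,1],[0,0,1],[0,0,1],[0,0,0.53],[0,0,0],[0,0,0],[0,0,0],[0,0,0],[0,0,0],[0,0,0],[0,0,0],[0,0,0]], twist=[[0,0,0],[0,0,0],[0,0,0],[0,0,0],[0,0,0],[0,0,0],[0,0,0],[0,0,0],[0,0,0],[0,0,0],[0,0,0],[0,0,0]])

```text
time: 11.25
tool_pos: [0.4298, 0.2882, 0.1162]
tool_rot: [0.766, 0.643, 0.0, 0.0]
contact_force: [1.4, 0.4, 2.9]
finger_gap: 0.104
finger_force: 59.0
```

Call:
drive_tool(gripper=[1,1,1,1,1], offset=[[0,0,-0.2],[0,0,-0.2],[0,0,-0.2],[0,0,0],[0,0,0]], twist=[[0,0,0],[0,0,0],[0,0,0],[0,0,0],[0,0,0]])

```text
time: 11.88
tool_pos: [0.4294, 0.288, 0.1278]
tool_rot: [0.766, 0.643, -0.0, -0.0]
contact_force: [1.2, -0.3, -2.7]
finger_gap: 0.108
finger_force: 58.5
```

```bash
python3 f.py
```

```text
[-1.2500e-01 -2.7200e-01 -1.7120e+00  6.2000e-02  2.0000e-03  0.0000e+00
 -4.4494e+01 -1.9829e+01] [0.394 0.475 0.362 0.024 0.019 0.015 0.038 0.016] 12.175 [0.4294543  0.28806559 0.12785148]
```

C is empty as well, so A should be the full one; I'll check that when lifting.

Call:
drive_tool(gripper=[1,1,1,1,-1,-1,-1,-1,-1,-1,-1,-1], offset=[[0,0,0.2],[0,0,0.2],[0,0,0.18],[0,0,0],[0,0,0],[0,0,0],[0,0,0],[0,0,0],[0,0,-0.5],[0,0,-1],[0,0,-1],[0,0,-1]], twist=[[0,0,0],[0,0,0],[0,0,0],[0,0,0],[0,0,0],[0,0,0],[0,0,0],[0,0,0],[0,0,0],[0,0,0],[0,0,0],[0,0,0]])

```text
time: 13.68
tool_pos: [0.4295, 0.2881, 0.1877]
tool_rot: [0.766, 0.643, 0.0, 0.0]
contact_force: [0.5, 0.2, -0.3]
finger_gap: 0.999
finger_force: 0.0
```

```bash
python3 -c "
from h import *
go(.5918,.267,.19,-21)"
```

```text
t 13.68 pos [0.4295 0.2881 0.1877] F [ 0.49  0.2  -0.28] gap 0.999 shift now-axes [ 0.37  8.17 -0.11] goal-axes [ 1.92  7.95 -0.11] turn [ 0.01 -0.    1.83]
```

Call:
drive_tool(gripper=[-1,-1,-1,-1,-1,-1,-1,-1,-1,-1,-1,-1], offset=[[0,0,0],[0,0,0],[0.2,0.95,0],[0.2,1,0],[0.3,1,0],[0.3,1,0],[0.3,1,0],[0.3,1,0],[0.3,1,0],[0,1,0],[0,0,0],[0,0,0]], twist=[[0,0,0.9],[0,0,0.93],[0,0,0],[0,0,0],[0,0,0],[0,0,0],[0,0,0],[0,0,0],[0,0,0],[0,0,0],[0,0,0],[0,0,0]])

```text
time: 15.18
tool_pos: [0.5909, 0.2668, 0.1866]
tool_rot: [0.824, 0.567, -0.0, -0.0]
contact_force: [0.9, -0.1, 0.1]
finger_gap: 1.001
finger_force: 0.0
```

```bash
python3 -c "
from h import *
go(.5918,.267,.116,-21)"; python3 w.py .582 .243
```

```text
t 15.18 pos [0.5909 0.2668 0.1866] F [ 0.88 -0.15  0.13] gap 1.001 shift now-axes [0.02 0.04 3.53] goal-axes [0.02 0.04 3.53] turn [-0. -0.  0.]
1471 [0.58775808 0.25069801 0.14004995] 69.01154241236195 -0.039549852512326816 0.04910141704330307 [0.58604749 0.24623908]
```

Call:
drive_tool(gripper=[-1,-1,-1,-1,-1,1,1,1,1,1,1,1], offset=[[0,0.1,1],[0,0,1],[0,0,1],[0,0,0.53],[0,0,0],[0,0,0],[0,0,0],[0,0,0],[0,0,0],[0,0,0],[0,0,0],[0,0,0]], twist=[[0,0,0],[0,0,0],[0,0,0],[0,0,0],[0,0,0],[0,0,0],[0,0,0],[0,0,0],[0,0,0],[0,0,0],[0,0,0],[0,0,0]])

```text
time: 16.73
tool_pos: [0.5934, 0.266, 0.116]
tool_rot: [0.824, 0.567, 0.0, -0.0]
contact_force: [-2.0, 1.6, 3.4]
finger_gap: 0.103
finger_force: 59.6
```

Call:
drive_tool(gripper=[1,1,1,1,1,1], offset=[[0,0,-0.2],[0,0,-0.2],[0,0,-0.2],[0,0,-0.2],[0,0,0],[0,0,0]], twist=[[0,0,0],[0,0,0],[0,0,0],[0,0,0],[0,0,0],[0,0,0]])

```text
time: 17.48
tool_pos: [0.5933, 0.2658, 0.1316]
tool_rot: [0.824, 0.566, -0.0, -0.0]
contact_force: [-0.3, 0.2, -6.3]
finger_gap: 0.107
finger_force: 58.4
```

```bash
python3 f.py; python3 -c "
from h import *
p,d,m=cam('wrist'); save('w3',p)
go(.35,.05,.30,9)"
```

```text
[ 1.6800e-01  9.4000e-02 -5.4990e+00  1.1100e-01 -4.1000e-02  2.7000e-02
 -6.0192e+01 -2.3798e+01] [0.427 0.321 0.435 0.043 0.015 0.029 0.059 0.027] 17.775 [0.59337458 0.26585905 0.13163579]
t 17.82 pos [0.5934 0.2659 0.1316] F [ 1.01 -0.23 -5.43] gap 0.1 shift now-axes [-14.44  -7.5   -8.42] goal-axes [ -8.76 -13.71  -8.42] turn [-0.  0. -5.]
```

View pics/w3.png

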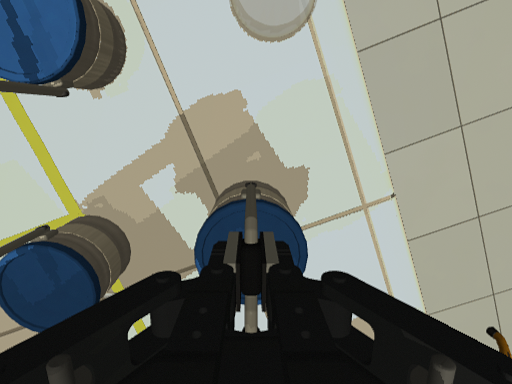

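About 5.5 N: A is the full can and it is held firmly. The picture shows its outer grip pinched at (250,265). I'll raise and turn it.

Call:
drive_tool(gripper=[1,1,1,1,1,1,1,1,1,1,1,1], offset=[[0,0,-0.4],[0,0,-0.8],[0,0,-1],[0,0,-1],[0,0,-1],[0,0,-1],[0,0,-1],[0,0,-1],[0,0,-0.5],[0,0,0],[0,0,0],[0,0,0]], twist=[[0,0,0],[0,0,0],[0,0,-0.3],[0,0,-0.6],[0,0,-0.7],[0,0,-0.7],[0,0,-0.7],[0,0,-0.7],[0,0,-0.7],[0,0,-0.6],[0,0,0],[0,0,0]])

```text
time: 19.32
tool_pos: [0.5933, 0.2658, 0.2862]
tool_rot: [0.65, 0.76, 0.0, 0.0]
contact_force: [-0.4, 0.5, -5.8]
finger_gap: 0.105
finger_force: 58.5
```

```bash
python3 -c "
from h import *
go(.356,.164,.286,9)"
```

```text
t 19.32 pos [0.5933 0.2658 0.2862] F [-0.42  0.54 -5.81] gap 0.105 shift now-axes [ -3.19 -12.51   0.  ] goal-axes [-3.170e+00 -1.252e+01  1.000e-02] turn [ 0.   -0.   -0.01]
```

Call:
drive_tool(gripper=[1,1,1,1,1,1,1,1,1,1,1,1], offset=[[0,-0.4,0],[-0.1,-0.8,0],[-0.3,-1,0],[-0.3,-1,0],[-0.3,-1,0],[-0.3,-1,0],[-0.3,-1,0],[-0.3,-1,0],[-0.3,-1,0],[-0.3,-1,0],[-0.3,-1,0],[-0.3,-1,0]], twist=[[0,0,0],[0,0,0],[0,0,0],[0,0,0],[0,0,0],[0,0,0],[0,0,0],[0,0,0],[0,0,0],[0,0,0],[0,0,0],[0,0,0]])

```text
time: 20.82
tool_pos: [0.3805, 0.1693, 0.286]
tool_rot: [0.65, 0.76, 0.0, 0.0]
contact_force: [0.3, 0.1, -6.2]
finger_gap: 0.106
finger_force: 58.5
```

Call:
drive_tool(gripper=[1,1,1,1,1,1,1,1,1,1,1,1], offset=[[-0.5,-0.8,0],[-0.7,-0.7,0],[-0.9,-0.6,0],[-1,0,0],[-1,0,0],[-1,0,0],[-0.8,0,0],[-0.4,0,0],[-0.15,0,0],[0,0,0],[0,0,0],[0,0,0]], twist=[[0,0,0],[0,0,0],[0,0,0],[0,0,0],[0,0,0],[0,0,0],[0,0,0],[0,0,0],[0,0,0],[0,0,0],[0,0,0],[0,0,0]])

```text
time: 22.32
tool_pos: [0.3605, 0.0359, 0.2857]
tool_rot: [0.649, 0.761, 0.0, -0.0]
contact_force: [-0.3, -0.5, -5.5]
finger_gap: 0.103
finger_force: 58.6
```

Run:
```python
from h import *
go(.3602,.0347,.252,9)
for n in("scene","top"):
    p,d,m=cam(n); np.savez(n+"2",p=p,P=pts(d,m),d=d); K=np.array(m["intrinsics"])
    c=att(m).T@(np.array([.40,.02,.26])-m["eye"]); u=int(K[0,2]-K[0,0]*c[0]/c[2]); v=int(K[1,2]+K[1,1]*c[1]/c[2]); print(n,u,v)
    a=cv2.resize(p[max(0,v-45):v+45,max(0,u-60):u+60],(400,300),interpolation=cv2.INTER_CUBIC)
    globals()[n]=a
p,d,m=cam("wrist"); np.savez("wrist2",p=p,P=pts(d,m),d=d)
save("c2",np.vstack([np.hstack([scene,top]),np.hstack([cv2.resize(p,(400,300)),0*top])]))
```

```text
t 22.32 pos [0.3605 0.0359 0.2857] F [-0.3  -0.46 -5.51] gap 0.103 shift now-axes [-0.05 -0.03  1.69] goal-axes [-0.05 -0.03  1.69] turn [-0.   -0.    0.01]
scene 265 225
top 309 250
```

View pics/c2.png

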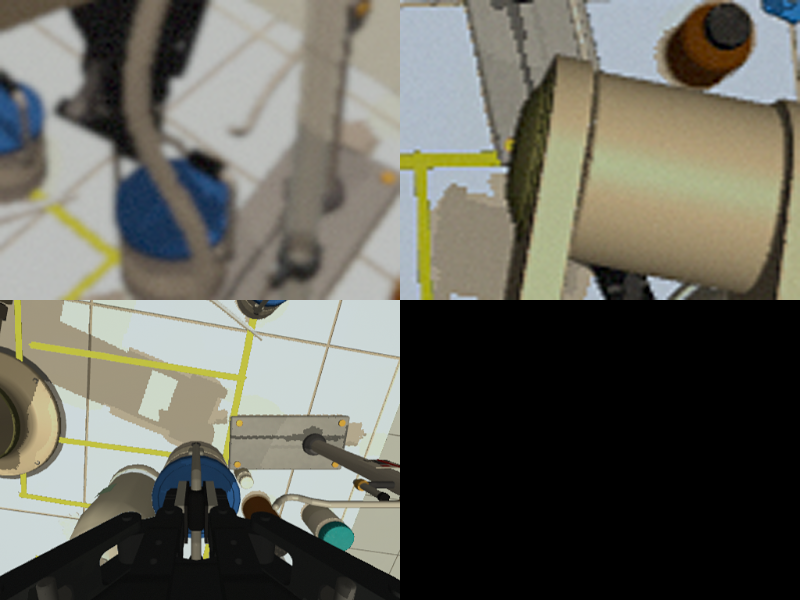

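The scene crop shows the hook at (240,130) and the can at (175,205), still clear of it. The top view is blocked by the arm. I'll check the held can's tilt and centre from the lid depth.

Run:
```python
from h import *
def lid(P,p,d):
    hsv=cv2.cvtColor(p,cv2.COLOR_RGB2HSV)
    m=(hsv[...,0]>95)&(hsv[...,0]<125)&(hsv[...,1]>120)&(d>0)&(abs(P[...,0]-.364)<.07)&(abs(P[...,1]-.012)<.07)&(P[...,2]>.23)&(P[...,2]<.27)
    return P[m]
for n in("scene2","wrist2"):
    z=np.load(n+".npz"); L=lid(z["P"],z["p"],z["d"])
    A=np.c_[L[:,:2]-L[:,:2].mean(0),np.ones(len(L))]; c=np.linalg.lstsq(A,L[:,2],rcond=None)[0]
    r=L[:,2]-A@c; g=abs(r)<.004; c=np.linalg.lstsq(A[g],L[g,2],rcond=None)[0]
    cc,rad=cv2.minEnclosingCircle(L[g][:,:2].astype(np.float32))
    print(n,len(L),g.sum(),"slope",c,"mean",L[g].mean(0),"circ",cc,rad)
z=np.load("scene2.npz");P=z["P"];m=(P[...,2]>.29)&(P[...,2]<.325)&(z["d"]>0)&(abs(P[...,0]-.364)<.05)&(P[...,1]<.03)&(P[...,1]>-.06)
H=P[m];print(len(H),H[np.argsort(H[:,1])][::max(1,len(H)//15)].round(3))
z=np.load("wrist2.npz");P=z["P"]
for k in("P",):
    m=(P[...,2]>.215)&(P[...,2]<.262)&(z["d"]>0)&(P[...,0]>.41)&(P[...,0]<.6)&(abs(P[...,1]-.03)<.05)
    print("hook seen by wrist",m.sum(),P[m][::max(1,m.sum()//10)].round(3))
```

```text
scene2 479 473 slope [-0.01700358 -0.01293077  0.24672333] mean [0.35866755 0.01178527 0.24672523] circ (0.36351922154426575, 0.010410075075924397) 0.037555404007434845
wrist2 3487 3473 slope [-0.00175759 -0.00149984  0.24664595] mean [0.36235345 0.02987655 0.2466461 ] circ (0.36515137553215027, 0.013555187731981277) 0.0383380688726902
194 [[ 0.372 -0.034  0.29 ]
 [ 0.373 -0.031  0.306]
 [ 0.372 -0.026  0.308]
 [ 0.367 -0.022  0.307]
 [ 0.365 -0.019  0.306]
 [ 0.367 -0.015  0.311]
 [ 0.371 -0.01   0.312]
 [ 0.369 -0.007  0.312]
 [ 0.364 -0.004  0.31 ]
 [ 0.368  0.003  0.306]
 [ 0.366  0.008  0.314]
 [ 0.366  0.016  0.313]
 [ 0.373  0.026  0.305]
 [ 0.371  0.027  0.319]
 [ 0.369  0.027  0.317]
 [ 0.345  0.028  0.306]
 [ 0.368  0.029  0.32 ]]
hook seen by wrist 1929 [[0.563 0.047 0.215]
 [0.529 0.038 0.229]
 [0.447 0.026 0.24 ]
 [0.453 0.025 0.24 ]
 [0.533 0.035 0.238]
 [0.465 0.028 0.248]
 [0.501 0.034 0.251]
 [0.434 0.023 0.252]
 [0.502 0.033 0.253]
 [0.483 0.028 0.253]
 [0.429 0.02  0.258]]
```

Call:
drive_tool(gripper=[1,1,1,1,1,1,1,1,1,1,1,1], offset=[[0,0,0.4],[0,0,0.6],[0,0,0.4],[0,0,0.23],[0,0,0],[-0.05,0.2,0],[0,0.4,0],[0,0.5,0],[0,0.5,0],[0,0.4,0],[0,0,0],[0,0,0]], twist=[[0,0,0],[0,0,0],[0,0,0],[0,0,0],[0,0,0],[0,0,0],[0,0,0],[0,0,0],[0,0,0],[0,0,0],[0,0,0],[0,0,0]])

```text
time: 23.98
tool_pos: [0.4001, 0.0409, 0.253]
tool_rot: [0.649, 0.76, -0.0, -0.0]
contact_force: [0.4, -0.4, -5.8]
finger_gap: 0.103
finger_force: 58.6
```

```bash
python3 -c "
from h import *
go(.4442,.0480,.253,9)
p,d,m=cam('scene'); P=pts(d,m)
s=(P[...,2]>.23)&(P[...,2]<.262)&(d>0)&(P[...,0]>.41)&(P[...,0]<.5)&(abs(P[...,1]-.02)<.02)
H=P[s];print(len(H),H[np.argsort(H[:,0])][::max(1,len(H)//12)].round(3))
s=(P[...,2]>.264)&(P[...,2]<.29)&(d>0)&(abs(P[...,0]-.405)<.05)&(P[...,1]<.03)&(P[...,1]>-.04)
H=P[s];print(len(H),H[np.argsort(H[:,1])][::max(1,len(H)//15)].round(3))
"
```

```text
t 23.98 pos [0.4001 0.0409 0.253 ] F [ 0.44 -0.39 -5.81] gap 0.103 shift now-axes [0.01 2.24 0.  ] goal-axes [0.01 2.24 0.  ] turn [-0. -0.  0.]
75 [[0.429 0.02  0.256]
 [0.433 0.018 0.251]
 [0.444 0.024 0.243]
 [0.451 0.022 0.238]
 [0.457 0.027 0.242]
 [0.46  0.024 0.242]
 [0.464 0.028 0.249]
 [0.47  0.026 0.249]
 [0.475 0.025 0.25 ]
 [0.479 0.026 0.252]
 [0.485 0.028 0.252]
 [0.492 0.028 0.253]
 [0.497 0.029 0.252]]
142 [[ 0.41  -0.029  0.268]
 [ 0.409 -0.024  0.268]
 [ 0.409 -0.019  0.274]
 [ 0.408 -0.017  0.277]
 [ 0.405 -0.014  0.27 ]
 [ 0.408 -0.011  0.278]
 [ 0.405 -0.008  0.278]
 [ 0.405 -0.005  0.279]
 [ 0.41  -0.002  0.278]
 [ 0.403  0.001  0.269]
 [ 0.403  0.004  0.276]
 [ 0.404  0.01   0.283]
 [ 0.404  0.015  0.28 ]
 [ 0.404  0.022  0.281]
 [ 0.393  0.029  0.271]
 [ 0.397  0.029  0.281]]
```

Call:
drive_tool(gripper=[1,1,1,1,1,1,1,1,1], offset=[[0,0.2,0],[0,0.4,0],[0,0.4,0],[0,0.4,0],[0,0.4,0],[0,0.3,0],[0,0.14,0],[0,0,0],[0,0,0]], twist=[[0,0,0],[0,0,0],[0,0,0],[0,0,0],[0,0,0],[0,0,0],[0,0,0],[0,0,0],[0,0,0]])

```text
time: 25.15
tool_pos: [0.4443, 0.0479, 0.2531]
tool_rot: [0.649, 0.76, -0.0, -0.0]
contact_force: [0.0, 0.4, -5.4]
finger_gap: 0.101
finger_force: 58.6
```

Run:
```python
from h import *
go(.4442,.0480,.253,9)
p,d,m=cam("scene"); np.savez("scene4",p=p,P=pts(d,m),d=d)
K=np.array(m["intrinsics"]); c=att(m).T@(np.array([.448,.024,.25])-m["eye"]); u=int(K[0,2]-K[0,0]*c[0]/c[2]); v=int(K[1,2]+K[1,1]*c[1]/c[2]); print(u,v)
save("c4",cv2.resize(p[v-40:v+40,u-50:u+50],(750,600),interpolation=cv2.INTER_CUBIC))
```

```text
t 25.15 pos [0.4443 0.0479 0.2531] F [ 0.05  0.37 -5.44] gap 0.101 shift now-axes [ 0.01 -0.    0.01] goal-axes [ 0.01 -0.    0.01] turn [-0. -0.  0.]
278 214
```

View pics/c4.png

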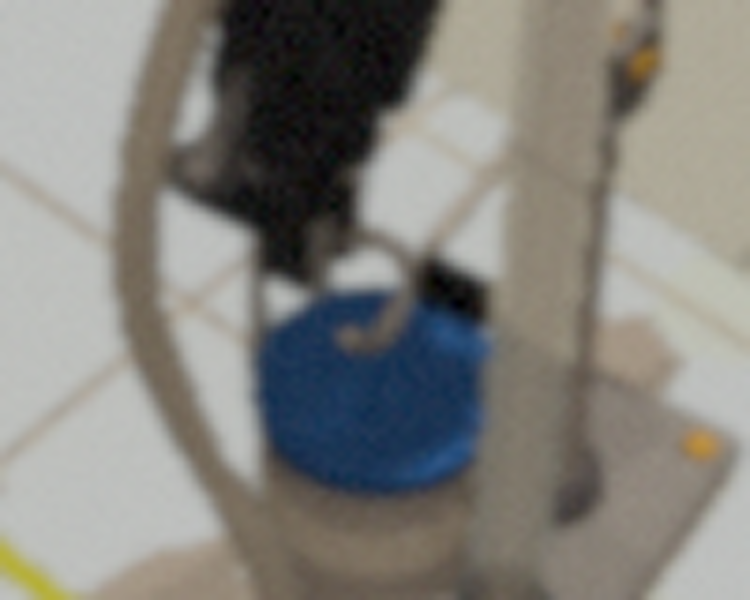

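The scene view shows the hook tip at (350,335) inside the handle, with the bend at (375,245) straight above the hook's hollow. I'll lower it.

Call:
drive_tool(gripper=[1,1,1,1,1,1,1,1,1,1], offset=[[0,0,0.15],[0,0,0.2],[0,0,0.2],[0,0,0.2],[0,0,0.2],[0,0,0.2],[0,0,0.2],[0,0,0.15],[0,0,0],[0,0,0]], twist=[[0,0,0],[0,0,0],[0,0,0],[0,0,0],[0,0,0],[0,0,0],[0,0,0],[0,0,0],[0,0,0],[0,0,0]])

```text
time: 26.45
tool_pos: [0.4446, 0.0479, 0.2232]
tool_rot: [0.649, 0.76, 0.0, 0.0]
contact_force: [0.4, -0.1, -5.9]
finger_gap: 0.104
finger_force: 58.6
```

Call:
drive_tool(gripper=[1,1,1,1,1,1], offset=[[0,0,0.1],[0,0,0.1],[0,0,0.1],[0,0,0.1],[0,0,0],[0,0,0]], twist=[[0,0,0],[0,0,0],[0,0,0],[0,0,0],[0,0,0],[0,0,0]])

```text
time: 27.2
tool_pos: [0.4447, 0.0478, 0.2153]
tool_rot: [0.649, 0.76, 0.0, 0.0]
contact_force: [0.8, -0.0, -2.8]
finger_gap: 0.103
finger_force: 59.0
```

```bash
python3 f.py
```

```text
[  0.463   0.363  -2.194   0.062  -0.068  -0.    -35.204 -22.306] [0.485 0.549 0.415 0.045 0.027 0.029 0.026 0.06 ] 27.5 [0.44461751 0.04784452 0.21520752]
```

Call:
drive_tool(gripper=[1,1,1,1,1,1,1,1], offset=[[0,0.01,0.1],[0,0.02,0.1],[0,0.01,0.1],[0,0.02,0.1],[0,0.01,0.1],[0,0.02,0.1],[0,0,0],[0,0,0]], twist=[[0,0,0],[0,0,0],[0,0,0],[0,0,0],[0,0,0],[0,0,0],[0,0,0],[0,0,0]])

```text
time: 28.5
tool_pos: [0.4463, 0.0481, 0.2032]
tool_rot: [0.649, 0.76, 0.0, 0.0]
contact_force: [0.9, -0.4, -2.4]
finger_gap: 0.106
finger_force: 59.1
```

```bash
python3 f.py
```

```text
[  0.424  -0.133  -2.014   0.059  -0.128   0.042 -35.622 -21.613] [0.599 0.7   0.336 0.034 0.027 0.037 0.008 0.014] 28.8 [0.44629669 0.04814514 0.20318005]
```

Call:
drive_tool(gripper=[1,1,1,1,1,1], offset=[[0,0.01,0.05],[0,0.01,0.05],[0,0.01,0.05],[0,0,0],[0,0,0],[0,0,0]], twist=[[0,0,0],[0,0,0],[0,0,0],[0,0,0],[0,0,0],[0,0,0]])

```text
time: 29.55
tool_pos: [0.4469, 0.0482, 0.2001]
tool_rot: [0.649, 0.76, -0.0, 0.0]
contact_force: [-0.4, 0.1, -2.1]
finger_gap: 0.103
finger_force: 59.1
```

```bash
python3 f.py
```

```text
[ 7.8300e-01  5.1000e-02 -1.6240e+00  4.0000e-02 -1.9000e-01  2.6000e-02
 -3.5749e+01 -2.1343e+01] [0.662 0.508 0.632 0.023 0.02  0.019 0.003 0.012] 29.85 [0.44689525 0.04824783 0.20014706]
```

Call:
drive_tool(gripper=[1,1,1,1,1], offset=[[0,0,0.05],[0,0,0.05],[0,0,0],[0,0,0],[0,0,0]], twist=[[0,0,0],[0,0,0],[0,0,0],[0,0,0],[0,0,0]])

```text
time: 30.48
tool_pos: [0.4472, 0.0482, 0.1988]
tool_rot: [0.649, 0.76, 0.0, 0.001]
contact_force: [-0.5, 0.8, 5.5]
finger_gap: 0.099
finger_force: 60.1
```

```bash
python3 f.py;python3 - <<'E'
from h import *
p,d,m=cam("scene");P=pts(d,m)
for a,b in((.41,.44),(.44,.455),(.46,.50),(.50,.53),(.62,.68)):
    s=(P[...,2]>.2)&(P[...,2]<.30)&(d>0)&(P[...,0]>a)&(P[...,0]<b)&(abs(P[...,1]-.024-.158*(P[...,0]-.448))<.008+(.02 if a>.6 else 0))
    print(a,b,s.sum(),np.percentile(P[s][:,2],[10,50,90,99]).round(4) if s.sum() else "")
hsv=cv2.cvtColor(p,cv2.COLOR_RGB2HSV)
s=(hsv[...,0]>95)&(hsv[...,0]<125)&(hsv[...,1]>120)&(d>0)&(abs(P[...,0]-.45)<.06)&(abs(P[...,1]-.024)<.06)&(P[...,2]>.13)&(P[...,2]<.19)
L=P[s];A=np.c_[L[:,:2]-L[:,:2].mean(0),np.ones(len(L))];c=np.linalg.lstsq(A,L[:,2],rcond=None)[0];g=abs(L[:,2]-A@c)<.004;c=np.linalg.lstsq(A[g],L[g,2],rcond=None)[0]
print(len(L),c,cv2.minEnclosingCircle(L[g][:,:2].astype(np.float32)))
E
```

```text
[ 1.1000e-01  8.5400e-01  5.3870e+00 -2.8000e-02  1.4000e-02  2.0000e-03
 -3.2469e+01 -1.9569e+01] [0.716 0.5   0.301 0.024 0.027 0.027 0.002 0.004] 30.775 [0.44721601 0.04820716 0.19883139]
0.41 0.44 27 [0.2318 0.2728 0.2985 0.2998]
0.44 0.455 37 [0.2219 0.2274 0.2836 0.2944]
0.46 0.5 59 [0.2292 0.2398 0.2735 0.289 ]
0.5 0.53 21 [0.2409 0.2444 0.247  0.2478]
0.62 0.68 377 [0.2556 0.2755 0.2835 0.2859]
551 [-0.01202285 -0.00517264  0.16009054] ((0.45032984018325806, 0.02288331836462021), 0.0371110662817955)
```

The beam is on its stop: the force reads +5.4 N, up from -1.6 N. I'll back off slightly so the hand is unloaded, then release.

Call:
drive_tool(gripper=[1,1,1], offset=[[0,0,-0.03],[0,0,0],[0,0,0]], twist=[[0,0,0],[0,0,0],[0,0,0]])

```text
time: 31.2
tool_pos: [0.4471, 0.0482, 0.1989]
tool_rot: [0.649, 0.76, 0.0, 0.0]
contact_force: [1.3, 0.1, 3.4]
finger_gap: 0.104
finger_force: 60.0
```

```bash
python3 f.py
```

```text
[ 1.8780e+00  5.4600e-01  4.7210e+00 -2.8000e-02 -2.8300e-01  6.6000e-02
 -3.2990e+01 -1.9097e+01] [0.405 0.609 0.707 0.016 0.021 0.019 0.092 0.13 ] 31.5 [0.44708437 0.04823096 0.19887753]
```

Call:
drive_tool(gripper=[1,1,1], offset=[[0,0,-0.03],[0,0,0],[0,0,0]], twist=[[0,0,0],[0,0,0],[0,0,0]])

```text
time: 31.88
tool_pos: [0.4469, 0.0482, 0.1991]
tool_rot: [0.649, 0.76, -0.0, -0.0]
contact_force: [2.4, 0.8, -0.5]
finger_gap: 0.107
finger_force: 59.5
```

```bash
python3 f.py
```

```text
[ 3.0400e+00 -8.1000e-02 -2.0500e-01  1.0000e-02 -4.4700e-01  5.9000e-02
 -3.5081e+01 -1.9884e+01] [0.454 0.379 0.285 0.019 0.029 0.012 0.102 0.07 ] 32.175 [0.44682518 0.04825232 0.1991947 ]
```

Call:
drive_tool(gripper=[1,1,1], offset=[[0,0.05,0],[0,0,0],[0,0,0]], twist=[[0,0,0],[0,0,0],[0,0,0]])

```text
time: 32.55
tool_pos: [0.4473, 0.0484, 0.1991]
tool_rot: [0.649, 0.76, -0.001, -0.001]
contact_force: [-3.0, -1.8, 1.2]
finger_gap: 0.102
finger_force: 59.5
```

```bash
python3 f.py
```

```text
[ -2.898  -0.947   0.238  -0.154   0.467  -0.059 -34.428 -22.291] [0.454 0.509 0.364 0.05  0.027 0.04  0.087 0.086] 32.85 [0.44762231 0.04850655 0.19919102]
```

Call:
drive_tool(gripper=[1,1,1,0.2,0.2,0.2,0.2,0.2], offset=[[0,-0.025,0],[0,0,0],[0,0,0],[0,0,0],[0,0,0],[0,0,0],[0,0,0],[0,0,0]], twist=[[0,0,0],[0,0,0],[0,0,0],[0,0,0],[0,0,0],[0,0,0],[0,0,0],[0,0,0]])

```text
time: 33.85
tool_pos: [0.4474, 0.0483, 0.1993]
tool_rot: [0.649, 0.76, 0.0, 0.0]
contact_force: [-2.0, 0.6, -0.1]
finger_gap: 0.4
finger_force: 0.0
```

```bash
python3 f.py
python3 - <<'E'
from h import *
p,d,m=cam("scene");K=np.array(m["intrinsics"]); c=att(m).T@(np.array([.448,.024,.2])-m["eye"]); u=int(K[0,2]-K[0,0]*c[0]/c[2]); v=int(K[1,2]+K[1,1]*c[1]/c[2])
save("c5",cv2.resize(p[v-40:v+40,u-50:u+50],(750,600),interpolation=cv2.INTER_CUBIC)); print(manip.get_obs()["finger_gap"])
E
```

```text
[-2.8300e-01  3.2900e-01  4.0000e-03 -1.3000e-02 -2.0000e-03 -1.0000e-02
 -3.4807e+01 -2.1173e+01] [0.477 0.479 0.45  0.012 0.005 0.024 0.001 0.002] 34.15 [0.44738467 0.04829378 0.19933609]
0.40108355765849774
```

View pics/c5.png

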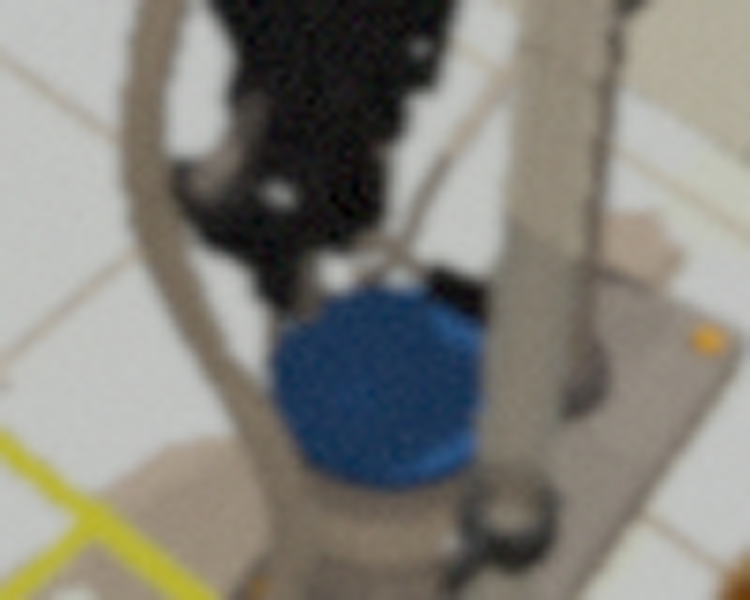

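The can hangs with the bend on the hook at (385,255), and the fingers are open and read no force. I'll withdraw straight up.

Call:
drive_tool(gripper=[0.2,0.2,0.2,0.2,0.2,0.2,0.2,0.2,0.2,0.2,0.2,0.2], offset=[[0,0,-0.2],[0,0,-0.3],[0,0,-0.4],[0,0,-0.5],[0,0,-0.8],[0,0,-1],[0,0,-1],[0,0,-1],[0,0,-1],[0,0,-0.5],[0,0,0],[0,0,0]], twist=[[0,0,0],[0,0,0],[0,0,0],[0,0,0],[0,0,0],[0,0,0],[0,0,0],[0,0,0],[0,0,0],[0,0,0],[0,0,0],[0,0,0]])

```text
time: 35.7
tool_pos: [0.4471, 0.0484, 0.3327]
tool_rot: [0.649, 0.76, -0.0, -0.001]
contact_force: [-1.2, -0.7, -0.1]
finger_gap: 0.397
finger_force: 0.0
```

```bash
cat > chk.py <<'E'
from h import *
p,d,m=cam("scene");P=pts(d,m); hsv=cv2.cvtColor(p,cv2.COLOR_RGB2HSV); print(manip.get_obs()["time"])
s=(hsv[...,0]>95)&(hsv[...,0]<125)&(hsv[...,1]>120)&(d>0)&(abs(P[...,0]-.45)<.06)&(abs(P[...,1]-.024)<.06)&(P[...,2]>.13)&(P[...,2]<.19)
L=P[s];A=np.c_[L[:,:2]-L[:,:2].mean(0),np.ones(len(L))];c=np.linalg.lstsq(A,L[:,2],rcond=None)[0];g=abs(L[:,2]-A@c)<.004;c=np.linalg.lstsq(A[g],L[g,2],rcond=None)[0]
print(len(L),c,cv2.minEnclosingCircle(L[g][:,:2].astype(np.float32)))
s=(P[...,2]>.19)&(P[...,2]<.26)&(d>0)&(P[...,0]>.50)&(P[...,0]<.53)&(abs(P[...,1]-.034)<.012); print("beam z",np.median(P[s],0))
s=(P[...,2]>.2)&(P[...,2]<.24)&(d>0)&(abs(P[...,0]-.452)<.02)&(P[...,1]<.075)&(P[...,1]>-.03); H=P[s]; print(H[np.argsort(H[:,1])][::max(1,len(H)//14)].round(3))
E
python3 chk.py; python3 chk.py | head -2
```

```text
35.75
562 [-0.00408905 -0.01331178  0.16035835] ((0.4507600665092468, 0.02258460409939289), 0.03684600815176964)
beam z [0.50987372 0.03302828 0.24379491]
[[ 0.453 -0.012  0.222]
 [ 0.457 -0.006  0.227]
 [ 0.453 -0.001  0.223]
 [ 0.45   0.005  0.221]
 [ 0.454  0.014  0.224]
 [ 0.432  0.02   0.236]
 [ 0.46   0.023  0.222]
 [ 0.459  0.025  0.228]
 [ 0.47   0.029  0.233]
 [ 0.446  0.038  0.222]
 [ 0.448  0.042  0.228]
 [ 0.447  0.047  0.228]
 [ 0.443  0.053  0.217]
 [ 0.444  0.06   0.224]
 [ 0.445  0.067  0.217]]
35.8
563 [-0.01035661 -0.01403469  0.16017659] ((0.4507144093513489, 0.02247212827205658), 0.03677972033619881)
```

Run:
```python
from h import *
p,d,m=cam("top");P=pts(d,m);hsv=cv2.cvtColor(p,cv2.COLOR_RGB2HSV);ok=[]
for x,y in((.5055,.4313),(.4244,.263)):
    s=(hsv[...,0]>95)&(hsv[...,0]<125)&(hsv[...,1]>120)&(abs(P[...,0]-x)<.06)&(abs(P[...,1]-y)<.06)&(abs(P[...,2]-.078)<.006)
    c,r=cv2.minEnclosingCircle(P[s][:,:2].astype(np.float32)); print(c,r,s.sum()); ok.append(s.sum()>200 and np.hypot(c[0]-x,c[1]-y)<.02)
print(ok)
if all(ok): print(manip.close_job())
```

```text
(0.5055779218673706, 0.4308263063430786) 0.03847024217247963 533
(0.4239189624786377, 0.26353737711906433) 0.037759680300951004 540
[np.True_, np.True_]
the job is handed in; nothing more can be done
None
```

I handed the job in at about 36 s: the full can (the far one, about 0.56 kg by weighing) hangs plumb on the hook with the beam down on its stop, and the two empty cans stand within about 1 mm of where they were; the verdict was not reported back.

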